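# Try, unbolt and hold open the filter box lid

## Task

The lid of the flat grey metal box on the table may or may not be bolted, and you cannot tell by looking. First try the lid by tugging its bar handle upwards, without moving the bolt; if it is caught, draw the bolt fully back by its knob, then take the handle again and raise the lid; if it comes up, simply carry on. Finish while holding the lid about half open (45 degrees) and still, in the gripper, with the things that stand around the box left where they are.

Things in the scene. Friction and masses are not known exactly. Their poses are not given: they have to be found in the camera images.
- filter_box: Grey sheet-metal box fixed to the table, 130 mm along its x, 220 along its y, 91 high to the top of lid and deck; origin at the centre of its underside, z up. Position and yaw vary. The lid covers the left part (own y -38 to +112 mm); the right part (y below -39) is a fixed deck that carries the bolt. Offsets of the lid and bolt parts are in this frame.
- lid_handle (a point): Centre of the lid's bar handle: round steel bar 10 mm thick, 90 mm long, along the box's x, a post down to the lid at each end (80 mm clear between). Lid shut: at x +20, y -3, z +125 mm, 34 mm above the lid's top. Take it from above, fingers either side of it along the box's y; the round bar can turn between the pads. Moves with the lid.
- lid_hinge (a point): Middle of the lid's hinge line, which runs along the box's x on its left rim, at y +112, z +85 mm; the handle is 115 mm from it sideways and 40 mm above it. The point turns with the lid.
- lid (a joint): Lid angle in rad: 0 shut, growing as the right edge (the handle side) rises and swings to the left (box +y); stop at 1.7. The lid weighs about 0.4 kg, takes about 3 N at the handle to lift when free, and falls shut when let go below about 1.2 rad. A bolted lid has about 1 mm (0.01 rad) of play, then stands firm against a tug of 10 to 20 N.
- bolt_knob (a point): Middle of the grip of the bolt's upright steel knob, 15 mm diameter, 24 mm high (point 12 mm below its top), on the deck at the box's x -40, z +133 mm. Fully home at y -62; drawn it slides 24 mm to the right (box -y) to a stop at y -86. Stiff (about 2.5 N), stays where it is left; starts anywhere from home to nearly drawn. Guides 20 mm wide (x), tops at z +112, stand before and behind it along y.
- vial: Bystander: brown screw-cap vial, 25 mm diameter, 52 mm high, standing loose; origin under its centre.
- lens_post: Bystander: lens in a black ring on a metal post, 32 x 45 mm, 100 mm high, standing loose; origin under its centre.
- mouse_loose: Bystander: black computer mouse, 110 x 62 x 38 mm, lying loose; origin under its centre.
- keeper (a point): Mouth of the dark keeper bracket (34 x 24 mm, 16 mm high) on the lid's right edge, at the box's x -40, y -37, z +103 mm when shut. The bolt's 8 mm pin, along the box's y, enters it and holds the lid down; the pin's tip is hidden inside, so only a tug tells if it still catches. With the bolt fully drawn the lid is always free.
- chamber_top (a point): Not handled: centre of the lid top of the tall fixed white chamber left of the box, 204 mm high with two bow handles up to 232 mm; it spans about 255 mm in x and 245 mm in y round this point. Cables and a high shelf hang above and behind it: swing past it with the arm drawn in (tool about 0.4 m from the base axis, 0.33 m up), not stretched out.

How it is judged:
By the outcome, as a careful person would: the job done as asked, in the order asked, and still so for the second after the job is handed in, while the arm keeps its last pose, push and grip.
It also fails if it takes over 61 s, if anything falls off the work surface, if the arm or the gripper's body presses on something with over 40 N, if the wrist force passes 120 N, or if a joint passes its speed limit or range.

## Robot

A 6-joint arm with a two-finger parallel gripper is mounted at the origin on a cart in front of the work surface, level with it; the furniture and walls round the work are solid. World frame = base frame: x ahead of the robot, y to its left, z up, the work surface at z = 0. Lengths are in mm, angles in rad, forces in N, time in s.
With the tool pointing down it reaches from about 350 to 875 mm from the base axis. Payload 4.2 kg.
Tool frame: the origin (TCP) lies between the finger pads; the fingertips stand 25 mm ahead of it and the grasp point (between the pads) lies 6 mm ahead of it; z points along the fingers, y is the line along which they close (so a half turn about z gives the same grasp; the last joint's range is limited). The gripper opens to 85 mm and grips with 20 to 120 N. Pads are 22 mm wide; open, the fingers measure 114 mm over their backs; the gripper's body (76 mm by 85 mm) begins 54 mm behind the grasp point. The pads swing forward as they close: fully open they stand 13 mm farther back than shut.
Start: joints at [-0.918, 0.385, 0.008, 0, -1.194, -0.259], TCP at [239.826, -577.133, 256.312] pointing down, gripper open.
Joint ranges: [-3.14, 3.14], [-1.21, 2.06], [-1.07, 1.41], [-3.16, 2.05], [-2.99, -0.16], [-3.1, 3.1]. Speed limits (rad/s): [2.79, 2.79, 3.14, 3.14, 3.14, 3.14].

## Interface

Orientations are given as a unit quaternion [x, y, z, w].
In Python, from bench import arm gives the robot as it stands.
- The arm moves only by the shell command python3 -m pendant 'ROWS'. ROWS is JSON, a list of rows, each a list of 7 numbers: the shift along the tool's x, y, z in m, then the turn, a rotation vector about the tool's x, y, z in degrees, then the finger opening in m, from 0 to 0.0854. In form: [[x, y, z, wx, wy, wz, fingers], ...]. A call has 1 to 12 rows; each row shifts and turns the commanded pose from where the row before left it, along the tool's axes as they then stand; what a row does not reach is not made up. A row lasts 1/10 s, in which the tool goes at most 50 mm and 8.59 degrees, less where a joint would pass 70% of its speed; a pose out of reach is approached as far as the arm can. A call is refused whole if a number of a shift passes 0.05 or a number of a turn 8.59, either way. A call with a gripper value outside its range is refused whole. The fingers move at their own pace and stop on an object; the grip force is fixed at half the most. Time passes only in rows, so rows that do not move let the fingers close. It gives the time, the measured TCP pose, the force, the opening and the grip force at its end, in the units of the state.
- arm.read_state(): the state, without advancing time (a new reading comes with each control period).
- arm.get_image(name): name is "side" or "top"; returns a dict with "image" (384x512x3 uint8, red, green, blue), "fx", "fy", "cx", "cy" (pixels), "xyz" and "rotation" of the camera in the world. Camera axes: x right, y down, z forward; pixel columns grow to the right and rows downward; lengths in mm; the calibration is good to about 2 mm. A picture is of the moment at which its call begins. There is no depth.
- arm.job_done(): hands the job in; it is judged then, once.
The state is a dict: "clock": time; "joints": joint angles; "joint_vel": joint speeds; "joint_efforts": joint torques, N m; "position": TCP position; "ee_rot": TCP orientation; "contact_force": force on the tool from outside, world axes, zero at the start; "wrist_torque": the same for the moment, N m; "gripper_width": finger opening in mm; "grasp_force": force on a finger pad.
Only numpy, scipy, OpenCV 4.12 (cv2) and the standard library are available. Lean on these libraries where they do the work, as an engineer would, in place of code of your own. Each camera call takes 0.05 s, during which the arm holds its last target. There are 200 camera calls.

## Working session

There is one attempt and no reset: what is moved stays moved. The work goes in short steps, Python scripts to look and compute and a shell command to move; the robot and the scene stay as the last step left them, time stands still between calls to the robot, and variables do not carry over. Pictures are saved under pics/ and viewed, at most 10 in all, crops included, and the job is handed in when it is done.

```bash
ls; mkdir -p pics; python3 - <<'E'
from bench import arm
import cv2
for n in("top","side"):
    d=arm.get_image(n); cv2.imwrite(f"pics/{n}0.png",d["image"][:,:,::-1])
    print(n,d["fx"],d["fy"],d["cx"],d["cy"],d["xyz"],d["rotation"])
print(arm.read_state())
E
```

```text
pics
top 397.66211413168986 397.66211413168986 261.16156388635034 194.3490162887775 [ 397.39796013 -237.37709733 1122.45530236] [ 0.71348455 -0.69564963  0.06165489 -0.05665739]
side 473.5126183957909 473.5126183957909 254.01319789837163 188.64625784081423 [  175.36492234 -1253.41878038   641.8872217 ] [ 0.82496221 -0.14413868  0.09547956 -0.5380939 ]
{'clock': 0.1, 'joints': array([-9.18386467e-01,  3.85476895e-01,  6.79746301e-03, -4.10416868e-04,
       -1.19397770e+00, -2.58578426e-01]), 'joint_vel': array([-0.00045415, -0.00137697,  0.00370311, -0.00068152,  0.00011614,
       -0.00086931]), 'joint_efforts': array([-1.81090996e-03, -3.93317878e+01,  1.88928705e+01,  4.19789448e+00,
       -2.56744373e-03, -5.33599511e-07]), 'position': array([ 239.66370998, -576.73603343,  255.34991683]), 'ee_rot': array([-1.95571275e-01,  9.80689030e-01,  9.19450409e-04, -2.37996425e-04]), 'contact_force': array([ 0.2880981 , -0.32305051,  0.23931373]), 'wrist_torque': array([0.0714198 , 0.01484996, 0.00040477]), 'grasp_force': 0.0, 'gripper_width': 85.1159388548751}
```

View pics/top0.png

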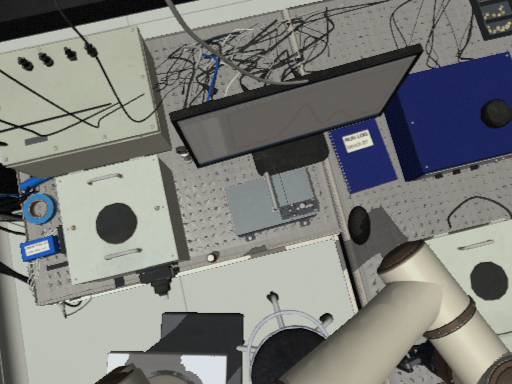

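View pics/side0.png

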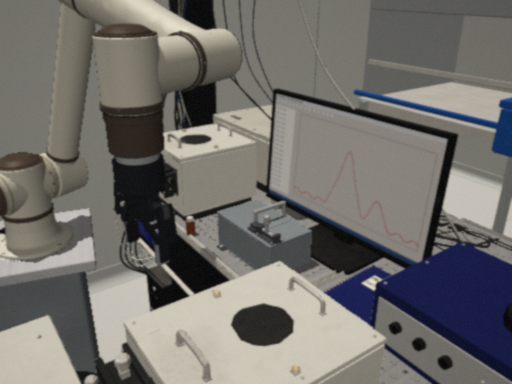

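```bash
python3 - <<'E'
import cv2
t=cv2.imread("pics/top0.png")[140:260,190:340]; s=cv2.imread("pics/side0.png")[185:285,180:330]
cv2.imwrite("pics/c_top.png",cv2.resize(t,None,fx=5,fy=5,interpolation=cv2.INTER_CUBIC))
cv2.imwrite("pics/c_side.png",cv2.resize(s,None,fx=5,fy=5,interpolation=cv2.INTER_CUBIC))
E
```

```text
(no output)
```

View pics/c_top.png

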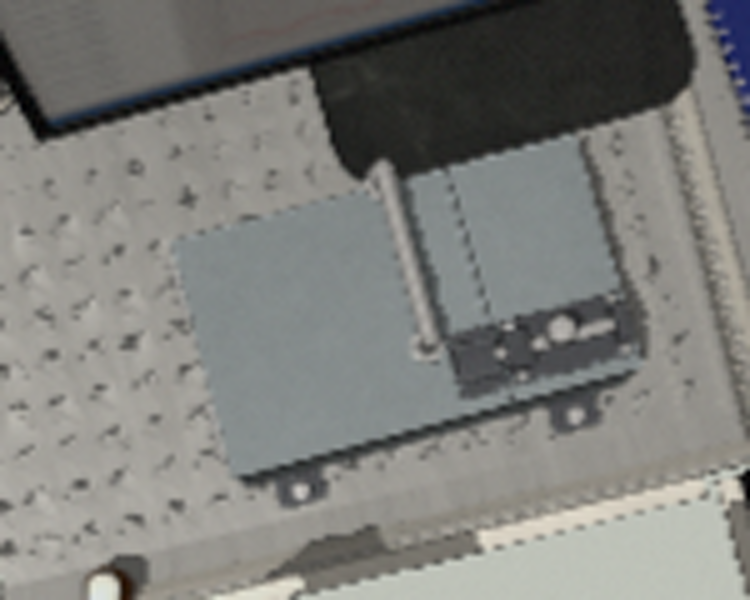

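View pics/c_side.png

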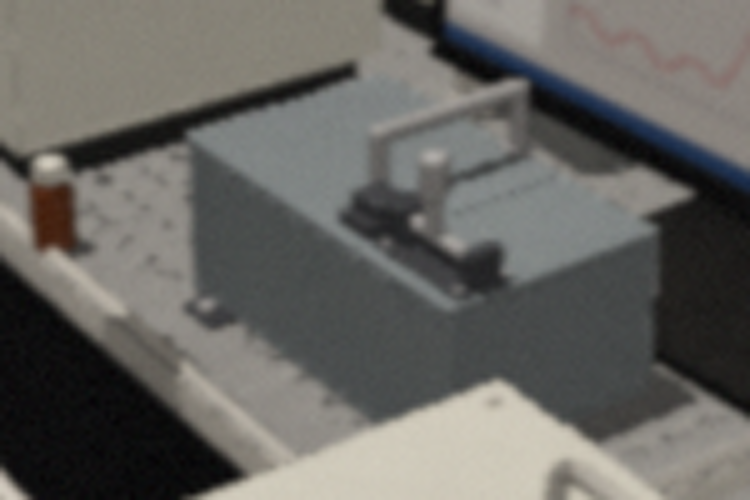

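```bash
cat > h.py <<'E'
import numpy as np
from scipy.spatial.transform import Rotation as R
C={"top":(397.662,261.16156,194.34902,[397.398,-237.377,1122.455],[0.71348455,-0.69564963,0.06165489,-0.05665739]),
"side":(473.5126,254.0132,188.64626,[175.365,-1253.419,641.887],[0.82496221,-0.14413868,0.09547956,-0.5380939])}
def ray(n,u,v):
    f,cx,cy,o,q=C[n]; d=R.from_quat(q).apply([(u-cx)/f,(v-cy)/f,1]); return np.array(o),d/np.linalg.norm(d)
def plane(n,p,z):
    o,d=ray(n,*p); return o+d*(z-o[2])/d[2]
def tri(pt,ps):
    o1,d1=ray("top",*pt);o2,d2=ray("side",*ps)
    s=np.linalg.lstsq(np.c_[d1,-d2],o2-o1,rcond=None)[0]
    a=o1+s[0]*d1;b=o2+s[1]*d2; return (a+b)/2,np.linalg.norm(a-b)
def ct(u,v): return ((u+.5)/5-.5+190,(v+.5)/5-.5+140)
def cs(u,v): return ((u+.5)/5-.5+180,(v+.5)/5-.5+185)
E
python3 - <<'E'
from h import *
np.set_printoptions(precision=1,suppress=True)
for n,a,b in [("barfront",(427,347),(375,130)),("barback",(384,168),(522,85)),("knobtop",(562,328),(433,155)),("LF",(243,476),(190,133)),("RF",(637,373),(455,305)),("RB",(583,138),(657,233))]:
    print(n,*tri(ct(*a),cs(*b)))
c={n:plane("top",ct(*p),91) for n,p in dict(LB=(175,242),LF=(243,474),RF=(634,372),RB=(583,138)).items()}
for k in c:print(k,c[k])
print("yaw",[np.degrees(np.arctan2(*(c[a]-c[b])[1::-1])) for a,b in(("LB","LF"),("RB","RF"))],[np.degrees(np.arctan2(-(c[a]-c[b])[0],(c[a]-c[b])[1])) for a,b in(("LB","RB"),("LF","RF"))])
ctr=sum(c.values())/4;print("ctr",ctr)
f,b=[plane("top",ct(*p),125) for p in((427,347),(384,168))];print("bar",f,b,(f+b)/2,np.linalg.norm(f-b),np.degrees(np.arctan2(*(b-f)[1::-1])))
k=plane("top",ct(562,328),145);print("knob",k)
yaw=np.degrees(np.arctan2(*(b-f)[1::-1]))
for y in(12,13,14,15,yaw):
    r=R.from_euler("z",-y,degrees=True); print(y,r.apply(k-ctr),r.apply((f+b)/2-ctr))
print("vial",plane("side",((55+.5)/5+180,(245)/5+185),0),plane("top",ct(108,587),52),"lens",plane("top",(183,151),95),"mouse",plane("top",(360,225),20))
E
```

```text
barfront [ 530.3 -278.5  126.7] 2.0648273813374294
barback [ 620.6 -254.2  126.2] 1.3850780463960009
knobtop [ 537.2 -344.1  143.7] 2.243100123656266
LF [ 463.6 -185.8   92.9] 1.2533553932618269
RF [ 526.1 -390.6   90.9] 6.134027398890369
RB [ 647.2 -360.3   90.7] 2.479112275835169
LB [ 586.4 -145.8   91. ]
LF [ 465.4 -185.8   91. ]
RF [ 523.6 -388.1   91. ]
RB [ 648.4 -360.7   91. ]
yaw [np.float64(18.286990194937694), np.float64(12.37675819178028)] [np.float64(16.096270481989436), np.float64(16.062810715893175)]
ctr [ 555.9 -270.1   91. ]
bar [ 529.5 -278.3  125. ] [ 621.5 -254.5  125. ] [ 575.5 -266.4  125. ] 95.08628858971497 14.505342137621703
knob [ 538.1 -344.3  145. ]
12 [-32.9 -68.9  54. ] [19.9 -0.4 34. ]
13 [-34.1 -68.3  54. ] [19.9 -0.8 34. ]
14 [-35.3 -67.7  54. ] [19.9 -1.1 34. ]
15 [-36.5 -67.1  54. ] [19.9 -1.5 34. ]
14.505342137621703 [-35.9 -67.4  54. ] [19.9 -1.3 34. ]
vial [ 404.  -116.3    0. ] [ 406.3 -114.2   52. ] lens [682.9 -31.4  95. ] mouse [ 504.6 -519.9   20. ]
```

```bash
python3 - <<'E'
from h import *
np.set_printoptions(precision=0,suppress=True)
print("LL",*tri((198,165),(268,187)),"UL",*tri((175,119),(273,90)),"UR",*tri((420,46),(455,135)))
E
python3 -m pendant '[[0,0,0,0,0,7,0.06],[-0.02,0.01,-0.01,0,0,0,0.06],[-0.04065,0.0209,0,0,0,0,0.06],[-0.04065,0.0209,0,0,0,0,0.06],[-0.04065,0.0209,0,0,0,0,0.06],[-0.04065,0.0209,0,0,0,0,0.06],[-0.04065,0.0209,0,0,0,0,0.06],[-0.04065,0.0209,0,0,0,0,0.06],[-0.04065,0.0209,0,0,0,0,0.06],[-0.04065,0.0209,0,0,0,0,0.06],[-0.04065,0.0209,0,0,0,0,0.06],[-0.02,0.01,0,0,0,0,0.06]]'
```

```text
LL [648. -72.  88.] 0.776283744940772 UL [666. -66. 371.] 9.890650476923764 UR [ 842. -559.  370.] 2.120384745754137
clock: 1.3
position: [577.0, -265.1, 265.4]
ee_rot: [-0.137, 0.991, 0.0, -0.0]
contact_force: [-0.9, -1.2, -0.2]
gripper_width: 59.9
grasp_force: 0.0
```

```bash
python3 -m pendant '[[0.002,-0.001,0.03,0,0,0,0.06],[0,0,0.04,0,0,0,0.06],[0,0,0.03,0,0,0,0.06],[0,0,0.02,0,0,0,0.06],[0,0,0.013,0,0,0,0.06],[0,0,0,0,0,0,0.06]]'
python3 - <<'E'
from bench import arm
import cv2
d=arm.get_image("side")["image"][150:270,180:330,::-1]; cv2.imwrite("pics/s1.png",cv2.resize(d,None,fx=5,fy=5,interpolation=cv2.INTER_CUBIC))
E
```

```text
clock: 1.9
position: [572.0, -269.2, 131.2]
ee_rot: [-0.135, 0.991, 0.001, -0.002]
contact_force: [0.2, -0.5, -0.1]
gripper_width: 60.2
grasp_force: 0.0
```

View pics/s1.png

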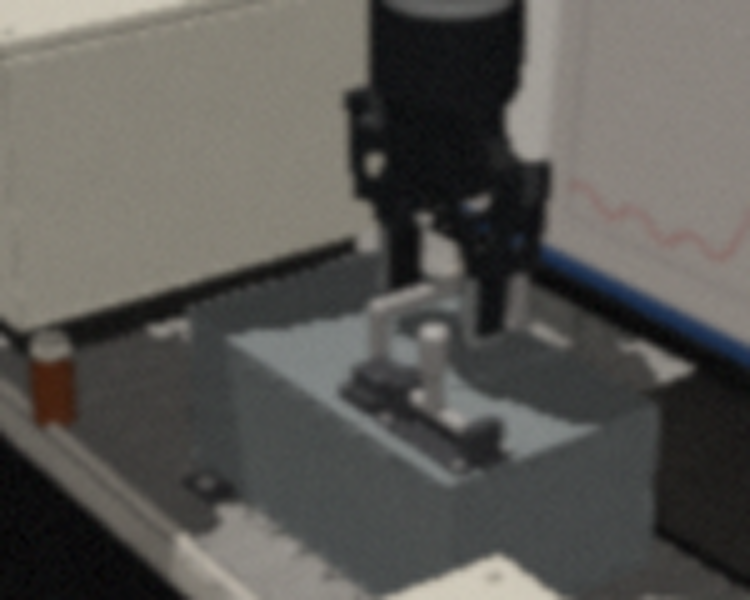

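The side view shows the open fingers straddling the bar (bar from (375,310) to (510,280) in the crop, fingers at (405,250) and (490,300)), with the knob clear at (433,335). I'll centre slightly and close.

```bash
python3 -m pendant '[[-0.003,0.0018,0,0,0,0,0.04],[0,0,0,0,0,0,0.025],[0,0,0,0,0,0,0.012],[0,0,0,0,0,0,0],[0,0,0,0,0,0,0],[0,0,0,0,0,0,0],[0,0,0,0,0,0,0],[0,0,0,0,0,0,0]]'
```

```text
clock: 2.75
position: [576.0, -266.2, 134.4]
ee_rot: [-0.136, 0.991, -0.0, 0.001]
contact_force: [-1.1, 3.9, 6.0]
gripper_width: 7.8
grasp_force: 58.7
```

```bash
for i in 1 2 3; do python3 -m pendant '[[0,0,-0.002,0,0,0,0],[0,0,0,0,0,0,0]]'; done
```

```text
clock: 2.95
position: [576.0, -266.2, 134.6]
ee_rot: [-0.135, 0.991, 0.0, 0.0]
contact_force: [2.1, 3.9, -3.3]
gripper_width: 7.9
grasp_force: 58.6
clock: 3.15
position: [575.9, -265.9, 135.5]
ee_rot: [-0.135, 0.991, 0.001, -0.0]
contact_force: [4.7, 4.4, -6.3]
gripper_width: 7.5
grasp_force: 59.0
clock: 3.35
position: [575.8, -265.9, 135.7]
ee_rot: [-0.135, 0.991, 0.001, -0.0]
contact_force: [6.7, 2.7, -13.6]
gripper_width: 7.6
grasp_force: 58.7
```

```bash
python3 -m pendant '[[0,0,-0.002,0,0,0,0],[0,0,0,0,0,0,0],[0,0,0,0,0,0,0]]'
```

```text
clock: 3.65
position: [575.8, -265.8, 136.0]
ee_rot: [-0.135, 0.991, 0.002, -0.001]
contact_force: [7.7, 1.1, -19.7]
gripper_width: 7.9
grasp_force: 58.6
```

The lid is caught: 20 N of tug moves it only about 1.5 mm. I'll release the handle and go above the knob.

```bash
python3 -m pendant '[[0,0,0.006,0,0,0,0],[0,0,0,0,0,0,0.03],[0,0,0,0,0,0,0.06],[0,0,0,0,0,0,0.06],[0,0,0,0,0,0,0.06],[0,0,-0.03,0,0,0,0.06],[0,0,-0.04,0,0,0,0.05],[0.0294,-0.0325,0,0,0,0,0.045],[0.0294,-0.0325,0,0,0,0,0.045],[0,0,0,0,0,0,0.045],[0,0,0,0,0,0,0.045]]'
python3 - <<'E'
from bench import arm
import cv2
d=arm.get_image("side")["image"][150:270,180:330,::-1]; cv2.imwrite("pics/s2.png",cv2.resize(d,None,fx=5,fy=5,interpolation=cv2.INTER_CUBIC))
E
```

```text
clock: 4.75
position: [535.7, -346.2, 205.4]
ee_rot: [-0.134, 0.991, -0.0, 0.0]
contact_force: [0.5, -1.0, 0.5]
gripper_width: 44.9
grasp_force: 0.0
```

View pics/s2.png

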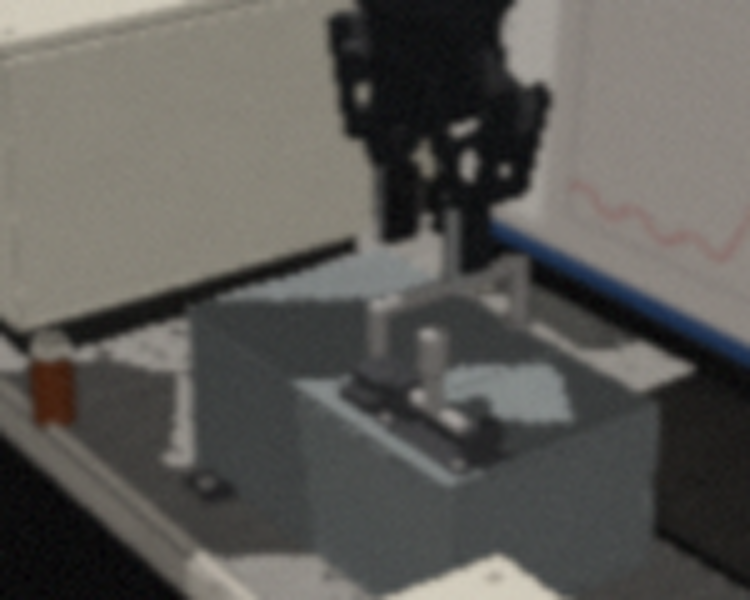

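The fingers hover over the knob (crop knob (432,335), finger midpoint about column 437), and the knob hasn't moved. I'll go down and close on it.

```bash
python3 -m pendant '[[-0.002,0.002,0.02,0,0,0,0.045],[0,0,0.02,0,0,0,0.045],[0,0,0.015,0,0,0,0.045],[0,0,0.008,0,0,0,0.045],[0,0,0,0,0,0,0.045]]' && python3 -m pendant '[[0,0,0,0,0,0,0.03],[0,0,0,0,0,0,0.018],[0,0,0,0,0,0,0.01],[0,0,0,0,0,0,0],[0,0,0,0,0,0,0],[0,0,0,0,0,0,0]]'
```

```text
clock: 5.3
position: [537.8, -341.7, 141.1]
ee_rot: [-0.136, 0.991, 0.001, -0.001]
contact_force: [0.6, 0.2, -0.9]
gripper_width: 44.7
grasp_force: 0.0
clock: 5.9
position: [538.6, -342.9, 143.6]
ee_rot: [-0.136, 0.991, -0.001, 0.001]
contact_force: [-0.1, 1.3, 4.9]
gripper_width: 12.9
grasp_force: 58.8
```

```bash
python3 -m pendant '[[0,-0.004,0,0,0,0,0],[0,-0.004,0,0,0,0,0],[0,-0.004,0,0,0,0,0],[0,-0.004,0,0,0,0,0],[0,0,0,0,0,0,0]]' && python3 -m pendant '[[0,-0.003,0,0,0,0,0],[0,0,0,0,0,0,0],[0,0,0,0,0,0,0]]'&& python3 -m pendant '[[0,-0.003,0,0,0,0,0],[0,0,0,0,0,0,0],[0,0,0,0,0,0,0]]'
```

```text
clock: 6.4
position: [543.3, -358.6, 143.6]
ee_rot: [-0.136, 0.991, -0.001, 0.001]
contact_force: [1.4, 0.6, 4.6]
gripper_width: 12.6
grasp_force: 58.8
clock: 6.7
position: [544.1, -361.3, 143.6]
ee_rot: [-0.136, 0.991, -0.001, 0.001]
contact_force: [0.6, 1.9, 4.0]
gripper_width: 13.0
grasp_force: 58.8
clock: 7.0
position: [544.3, -362.4, 143.6]
ee_rot: [-0.136, 0.991, 0.001, 0.001]
contact_force: [-0.3, 7.3, 7.5]
gripper_width: 12.6
grasp_force: 59.2
```

```bash
python3 -m pendant '[[0,-0.003,0,0,0,0,0],[0,0,0,0,0,0,0],[0,0,0,0,0,0,0]]'; python3 -m pendant '[[0,0.004,0,0,0,0,0],[0,0,0,0,0,0,0],[0,0,0,0,0,0,0.03],[0,0,0,0,0,0,0.045],[0,0,0,0,0,0,0.045],[0,0,-0.025,0,0,0,0.045],[0,0,-0.04,0,0,0,0.05],[0,0,0,0,0,0,0.06]]'
```

```text
clock: 7.3
position: [544.4, -362.7, 143.5]
ee_rot: [-0.136, 0.991, 0.003, -0.0]
contact_force: [-1.6, 16.7, 11.3]
gripper_width: 12.6
grasp_force: 59.8
clock: 8.1
position: [545.9, -364.9, 213.3]
ee_rot: [-0.136, 0.991, -0.004, 0.004]
contact_force: [-0.1, -0.0, 0.6]
gripper_width: 59.8
grasp_force: 0.0
```

```bash
python3 -m pendant '[[-0.0185,0.029,0,0,0,0,0.06],[-0.0185,0.029,0,0,0,0,0.06],[-0.0185,0.029,0,0,0,0,0.06],[0,0,0,0,0,0,0.06],[0,0,0,0,0,0,0.06]]'
python3 - <<'E'
from bench import arm
import cv2
d=arm.get_image("side")["image"][150:270,180:330,::-1]; cv2.imwrite("pics/s3.png",cv2.resize(d,None,fx=5,fy=5,interpolation=cv2.INTER_CUBIC))
E
```

```text
clock: 8.6
position: [573.7, -263.9, 207.0]
ee_rot: [-0.136, 0.991, 0.0, -0.0]
contact_force: [-0.7, -0.4, -0.3]
gripper_width: 60.0
grasp_force: 0.0
```

View pics/s3.png

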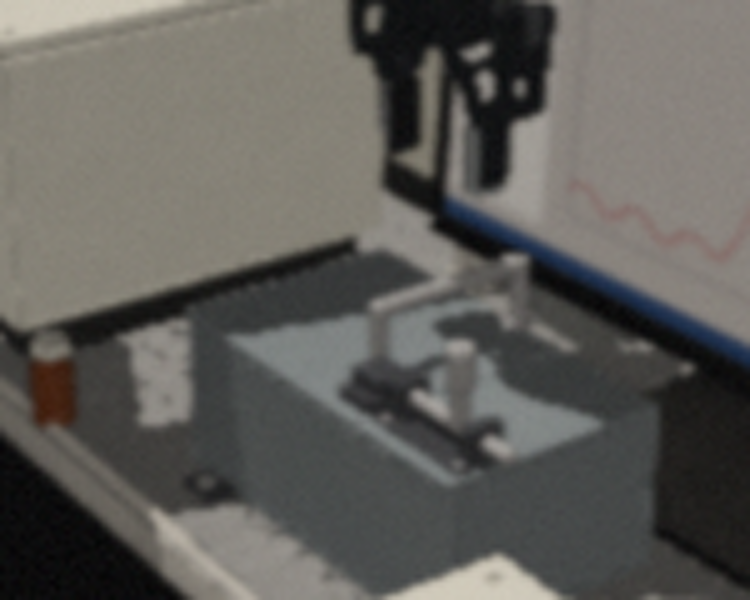

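The knob has moved right to (460,350) in the crop, with the pin drawn out of the guide at (440,405) and its rear end sticking out at (495,445). The handle is where it was, so I'll take it.

```bash
python3 -m pendant '[[-0.002,-0.002,0.025,0,0,0,0.06],[0,0,0.025,0,0,0,0.06],[0,0,0.015,0,0,0,0.06],[0,0,0.01,0,0,0,0.06],[0,0,0,0,0,0,0.06],[0,0,0,0,0,0,0.06]]'
```

```text
clock: 9.25
position: [576.4, -266.4, 132.8]
ee_rot: [-0.135, 0.991, -0.0, 0.0]
contact_force: [-0.7, 0.3, -0.4]
gripper_width: 60.0
grasp_force: 0.0
```

```bash
python3 -m pendant '[[0,0,0,0,0,0,0.04],[0,0,0,0,0,0,0.025],[0,0,0,0,0,0,0.012],[0,0,0,0,0,0,0],[0,0,0,0,0,0,0],[0,0,0,0,0,0,0],[0,0,0,0,0,0,0],[0,0,0,0,0,0,0]]'
```

```text
clock: 10.05
position: [576.5, -265.9, 133.0]
ee_rot: [-0.136, 0.991, -0.0, 0.0]
contact_force: [-0.7, -1.6, 4.1]
gripper_width: 7.8
grasp_force: 58.6
```

```bash
python3 -m pendant '[[0,0.002,-0.005,0,0,0,0],[0,0.002,-0.005,0,0,0,0],[0,0.0023,-0.0047,0,0,0,0],[0,0.0025,-0.0047,0,0,0,0],[0,0,0,0,0,0,0]]'
```

```text
clock: 10.55
position: [574.1, -258.2, 151.9]
ee_rot: [-0.136, 0.991, -0.001, 0.001]
contact_force: [2.1, -7.2, -0.7]
gripper_width: 8.0
grasp_force: 58.7
```

The lid is free and coming up.

```bash
python3 -m pendant '[[0,0.0028,-0.0046,0,0,0,0],[0,0.0028,-0.0045,0,0,0,0],[0,0.0031,-0.0043,0,0,0,0],[0,0.0032,-0.0042,0,0,0,0],[0,0.0035,-0.004,0,0,0,0],[0,0.0036,-0.0039,0,0,0,0],[0,0,0,0,0,0,0]]'
```

```text
clock: 11.25
position: [569.0, -240.5, 178.3]
ee_rot: [-0.136, 0.991, -0.002, 0.001]
contact_force: [-1.1, -8.4, 3.1]
gripper_width: 8.0
grasp_force: 58.8
```

```bash
python3 -m pendant '[[0,0.0038,-0.0037,0,0,0,0],[0,0.0039,-0.0036,0,0,0,0],[0,0.0041,-0.0034,0,0,0,0],[0,0.0042,-0.0032,0,0,0,0],[0,0.0044,-0.003,0,0,0,0],[0,0.0045,-0.0028,0,0,0,0],[0,0,0,0,0,0,0],[0,0,0,0,0,0,0]]'
```

```text
clock: 12.05
position: [562.1, -217.3, 199.3]
ee_rot: [-0.136, 0.991, -0.002, 0.0]
contact_force: [-1.9, -8.5, 7.3]
gripper_width: 7.5
grasp_force: 59.0
```

```bash
python3 -m pendant '[[0,0.004,-0.002,0,0,0,0],[0,0.004,-0.002,0,0,0,0],[0,0.0025,-0.001,0,0,0,0],[0,0,0,0,0,0,0],[0,0,0,0,0,0,0],[0,0,0,0,0,0,0],[0,0,0,0,0,0,0],[0,0,0,0,0,0,0]]'
python3 - <<'E'
from bench import arm
import cv2, numpy as np
d=arm.get_image("side")["image"][130:270,150:330,::-1]; cv2.imwrite("pics/s4.png",cv2.resize(d,None,fx=4,fy=4,interpolation=cv2.INTER_CUBIC))
s=arm.read_state(); dp=s["position"]-[576.5,-265.9,133.0]; y=dp@[-.267,.964,0]
print(y,dp[2],np.degrees(np.arctan2(40+dp[2],115-y))-19.2,s["joint_vel"].max())
E
```

```text
clock: 12.85
position: [559.3, -207.7, 205.2]
ee_rot: [-0.136, 0.991, -0.003, 0.001]
contact_force: [-4.2, -9.3, 11.3]
gripper_width: 7.8
grasp_force: 58.9
60.64760917620353 72.19250823505442 44.951829946215895 0.0021163501375182033
```

View pics/s4.png

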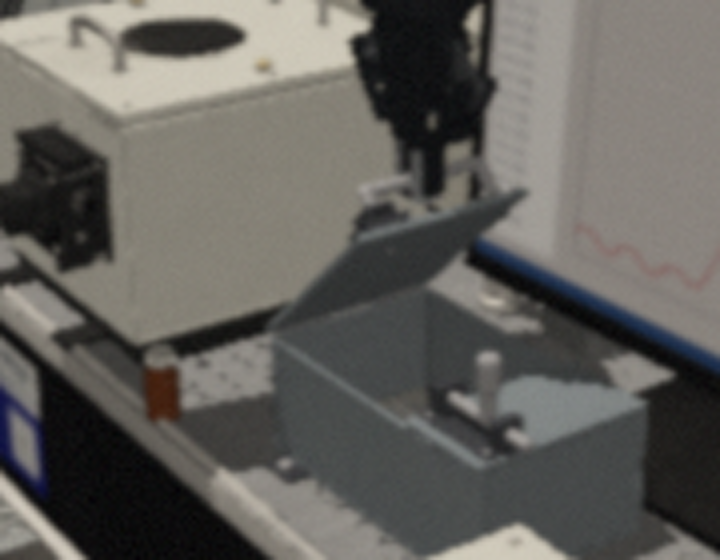

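The picture shows the lid open about 45° (hinge at (275,330), raised edge at (520,190)). The handle is in the gripper, the bolt is drawn, and the vial stands at (162,385). The arm is still, so I'll hand in.

```bash
python3 -c "
from bench import arm
print(arm.job_done())"
```

```text
the job is handed in; nothing more can be done
None
```

The lid was bolted (it held against a 20 N tug), so I drew the bolt to its stop, took the handle again and raised the lid, and handed in with it held still at about 45°; nothing around the box was seen to move, though only the vial was in the last picture.

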